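# Put the spices, tins and pepper mill back in their holders

## Task

Put the five things left out on the worktop back where their kind belongs: the two spice jars into the two empty wells of the wooden spice rack, the two tins into the two empty bays of the wire tin tray, and the pepper mill into the empty ring of the cruet stand beside the salt shaker. Lower each one upright until it stands on the bottom of its own place, do not drop the glass spice jars in, and do not knock or push aside the drinking glass that stands among them.

Things in the scene. Friction and masses are not known exactly. Their poses are not given: they have to be found in the camera images.
- spice_jar_1: Loose upright glass spice jar with a green screw cap, round, 44 mm diameter, 100 mm tall, the cap (43 mm diameter) being the top 20 mm; about 0.11 kg. Origin at the centre of its underside, z up along its axis. It is the same kind as spice_jar_2: either may take either empty well.
- spice_jar_2: Loose upright glass spice jar with a red screw cap, round, 46 mm diameter, 109 mm tall, the cap (45 mm diameter) being the top 21 mm; about 0.11 kg. Origin at the centre of its underside, z up along its axis.
- tin_1: Loose upright food tin with a blue and yellow label, a plain cylinder 57 mm in diameter and 72 mm tall; about 0.18 kg. Origin at the centre of its underside, z up. tin_1 and tin_2 look the same: either may take either empty bay.
- tin_2: The second loose food tin, the same as tin_1: 57 mm diameter, 72 mm tall. Origin at the centre of its underside, z up.
- pepper_mill: Loose upright turned wooden pepper mill, the tallest of the things: 170 mm with its small metal knob, foot 58 mm in diameter; collar 49 mm in diameter up to 122 mm, round head above it that does not turn here. Held firmly (40 N) best at the collar, 112 to 120 mm above the foot; the round head slips. About 0.18 kg. Origin at the centre of its underside, z up.
- glass: Loose clear drinking glass, 78 mm diameter, 93 mm tall, standing among the things: a bystander that must stay where it is. Origin at the centre of its underside.
- spice_rack: Fixed wooden block 82 x 226 mm (x, y), 42 mm high, with three round wells of 62 mm diameter in a row along its y axis, at y = -70, 0 and +70 mm, x = 0; well floors 9 mm above the worktop. The well at y = +70 holds a fixed red-capped jar, 109 mm tall; those at y = 0 and y = -70 are empty. Origin at the centre of its underside.
- tin_tray: Fixed steel wire tray with a sheet floor, 84 x 234 mm (x, y), wire walls 28 mm high, three bays in a row along its y axis, each about 72 mm square inside, at y = -77, 0 and +77 mm, x = 0; floor 6 mm above the worktop. The bay at y = -77 holds a fixed tin, 72 mm tall; those at y = 0 and y = +77 are empty. Origin at the centre of its underside.
- cruet_stand: Fixed dark oval board 98 x 188 mm (x, y), 14 mm thick, with two steel rings in a row along its y axis, rims 38 mm high, and a thin post with a ball between them (y = +5, 139 mm high). The large ring at y = -45 mm, x = 0 (75 mm inside) is empty; the small one at y = +45 holds a fixed salt shaker, 90 mm tall. Floor in the rings 14 mm up. Origin at the centre of its underside.

How it is judged:
By the outcome, as a careful person would: the job done as asked, in the order asked, and still so for the second after the job is handed in, with the robot touching nothing.
It also fails if it takes over 115 s, if anything falls off the work surface, if the arm or the gripper's body presses on something with over 40 N, if the wrist force passes 120 N, or if a joint passes its speed limit or range.

## Robot

A 7-joint arm with a two-finger parallel gripper is mounted at the origin on a cart in front of the work surface, level with it; the furniture and walls round the work are solid. World frame = base frame: x ahead of the robot, y to its left, z up, the work surface at z = 0. Lengths are in mm, angles in rad, forces in N, time in s.
With the tool pointing down it reaches from about 350 to 900 mm from the base axis. Payload 7.2 kg.
Tool frame: the origin (TCP) lies midway between the tips of the shut fingers; the grasp point (between the pads) lies 19 mm behind it; z points along the fingers, y is the line along which they close (so a half turn about z gives the same grasp; the last joint's range is limited). The gripper opens to 88 mm and grips with 3 to 60 N. Pads are 20 mm wide; open, the fingers measure 115 mm over their backs; the gripper's body (75 mm by 178 mm) begins 61 mm behind the grasp point.
Start: joints at [-1.391, 0.411, -0.013, 1.596, 0.006, 1.134, -0.082], TCP at [153.304, 605.91, 222.653] pointing down, gripper open.
Joint ranges: [-2.95, 2.95], [-0.29, 1.99], [-1.47, 1.44], [0.14, 2.54], [-1.03, 4.17], [0.13, 1.85], [-2.86, 2.86]. Speed limits (rad/s): [2.39, 2.39, 3.01, 3.01, 3.14, 3.14, 3.14].

## Interface

Orientations are given as a 3x3 rotation matrix whose columns are the frame's x, y, z axes.
In Python, from rig import get_state, snapshot, hand_in gives the robot as it stands. The module is installed in compiled form; this text tells all that it offers.
- The arm moves only by the shell command python3 -m inch 'ROWS' [OPENING]. ROWS is JSON, a list of rows, each a list of 2 entries, a list of its own where there are three numbers: the shift along the world's x, y, z scaled (see below), then the turn, a rotation vector about the world's x, y, z scaled (see below). In form: [[[x, y, z], [wx, wy, wz]], ...]. A call has 1 to 12 rows; each row shifts and turns the commanded pose from where the row before left it; what a row does not reach is not made up. The controller multiplies each number of a shift by 0.025 m and each number of a turn by 6 degrees. A row lasts 1/10 s, in which the tool goes at most 50 mm and 8.59 degrees, less where a joint would pass 70% of its speed; a pose out of reach is approached as far as the arm can. A call with a number of a shift or a turn outside -1 to 1 is refused whole. A call with a gripper value outside its range is refused whole. OPENING is the opening, from -1 (shut) to 1 (fully open), set as the call begins (- or left out, the last holds). The fingers move at their own pace and stop on an object; the grip force is fixed at half the most. Time passes only in rows, so rows that do not move let the fingers close. It gives the time, the measured TCP pose, the force, the opening and the grip force at its end, in the units of the state.
- get_state(): the state, without advancing time (a new reading comes with each control period).
- snapshot(name): name is "scene" or "top" or "wrist"; returns a dict with "color" (420x560x3 uint8, red, green, blue), "camera_matrix" (3x3 intrinsics, pixels), "xyz" and "rotation" of the camera in the world. Camera axes: x right, y up, looking along -z (the intrinsics and any distortion apply to the point x, -y, -z); pixel columns grow to the right and rows downward; lengths in mm; the calibration is good to about 2 mm. The wrist camera is an equidistant fisheye: a pixel r from the principal point sees the ray r / f radians off the axis. A picture is of the moment at which its call begins. There is no depth.
- hand_in(): hands the job in; it is judged then, once.
The state is a dict: "t": time; "q": joint angles; "qvel": joint speeds; "effort": joint torques, N m; "tcp_pos": TCP position; "tool_rot": TCP orientation; "ft_force": force on the tool from outside, world axes, zero at the start; "torque": the same for the moment, N m; "finger_gap": finger opening in mm; "finger_force": force on a finger pad.
Only numpy, scipy, OpenCV 4.12 (cv2) and the standard library are available. Lean on these libraries where they do the work, as an engineer would, in place of code of your own. Each camera call takes 0.05 s, during which the arm holds its last target. There are 200 camera calls.

## Working session

There is one attempt and no reset: what is moved stays moved. The work goes in short steps, Python scripts to look and compute and a shell command to move; the robot and the scene stay as the last step left them, time stands still between calls to the robot, and variables do not carry over. Pictures are saved under pics/ and viewed, at most 14 in all, crops included, and the job is handed in when it is done.

```bash
ls; mkdir -p pics
python3 - <<'E'
from rig import *
import cv2,numpy as np
for n in ["scene","top","wrist"]:
    s=snapshot(n); cv2.imwrite(f"pics/{n}0.png",s["color"][:,:,::-1]); print(n,np.round(s["camera_matrix"],1).tolist(),np.round(s["xyz"],1),np.round(s["rotation"],3).tolist(),[k for k in s])
st=get_state(); print(st["t"],st["tool_rot"],st["finger_gap"])
E
```

```text
pics
scene [[478.5, 0.0, 281.6], [0.0, 478.5, 215.0], [0.0, 0.0, 1.0]] [-111.2 -438.4  833.2] [[0.508, 0.645, -0.571], [-0.861, 0.376, -0.342], [-0.006, 0.665, 0.747]] ['color', 'camera_matrix', 'xyz', 'rotation']
top [[470.5, 0.0, 272.6], [0.0, 470.5, 213.1], [0.0, 0.0, 1.0]] [ 287.2  -48.9 1209.6] [[0.012, 0.983, -0.184], [-1.0, 0.016, 0.02], [0.022, 0.184, 0.983]] ['color', 'camera_matrix', 'xyz', 'rotation']
wrist [[325.2, 0.0, 278.5], [0.0, 325.2, 217.3], [0.0, 0.0, 1.0]] [ 89.1 622.4 384.8] [[0.246, -0.94, -0.238], [0.969, 0.238, 0.061], [-0.001, -0.246, 0.969]] ['color', 'camera_matrix', 'xyz', 'rotation']
0.15 [[-9.69461451e-01  2.45243657e-01 -2.11012952e-04]
 [ 2.45243726e-01  9.69460647e-01 -1.25213455e-03]
 [-1.02509304e-04 -1.26564578e-03 -9.99999194e-01]] 88.1186008800163
```

View pics/top0.png

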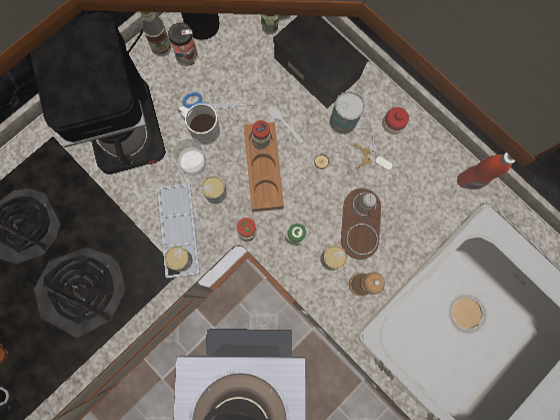

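View pics/scene0.png

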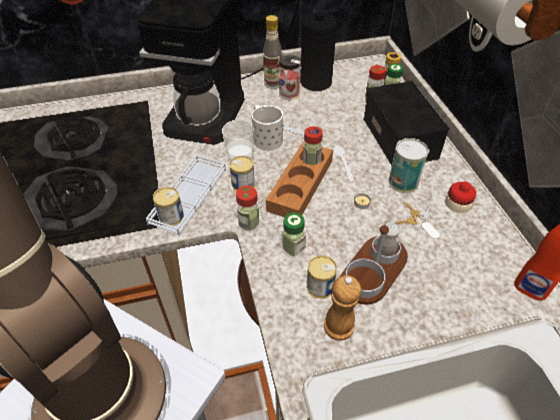

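Top view shows: red jar (246,229), green jar (297,233), tins (214,188) and (335,257), mill (369,283), glass (190,157), rack (265,165), tray (178,230), cruet stand (361,222). The scene view shows the same things; the arm blocks nothing. I'll zoom in for exact pixels.

Run:
```python
import cv2
a=cv2.imread("pics/top0.png")[110:305,145:400]; cv2.imwrite("pics/topc.png",cv2.resize(a,None,fx=3,fy=3,interpolation=cv2.INTER_CUBIC))
a=cv2.imread("pics/scene0.png")[118:343,145:415]; cv2.imwrite("pics/scenec.png",cv2.resize(a,None,fx=2.6,fy=2.6,interpolation=cv2.INTER_CUBIC))
```

```text
(no output)
```

View pics/topc.png

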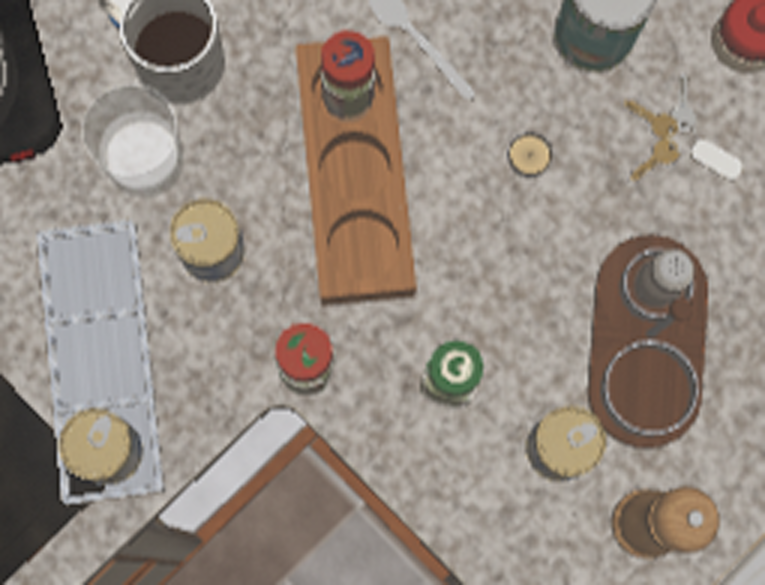

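View pics/scenec.png

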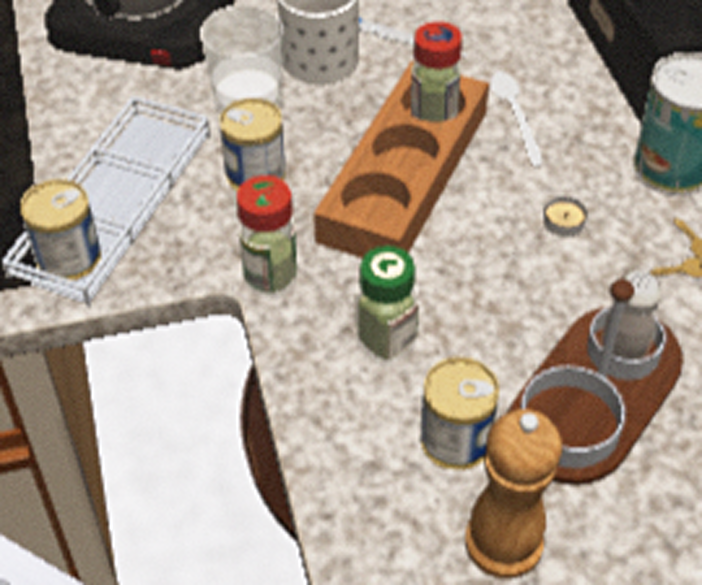

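The crops show everything clearly. Next I triangulate the cap, lid, knob, rim and corner pixels across the two views, and refine caps and lids with colour masks.

```bash
cat > h.py <<'E'
import numpy as np,cv2
from rig import *
def ray(s,u,v):
    K=s["camera_matrix"]; d=np.array([(u-K[0,2])/K[0,0],-(v-K[1,2])/K[1,1],-1.]); d=np.array(s["rotation"])@d
    return np.array(s["xyz"],float),d/np.linalg.norm(d)
def onz(s,p,z):
    o,d=ray(s,*p); return o+d*(z-o[2])/d[2]
def tri(a,pa,b,pb):
    o1,d1=ray(a,*pa);o2,d2=ray(b,*pb)
    t=np.linalg.lstsq(np.c_[d1,-d2],o2-o1,rcond=None)[0]
    p,q=o1+t[0]*d1,o2+t[1]*d2
    return (p+q)/2,np.linalg.norm(p-q)
T=lambda x,y:(145+(x-1)/3,110+(y-1)/3)
S=lambda x,y:(145+(x-.8)/2.6,118+(y-.8)/2.6)
def blob(img,c,kind,r=16):
    hsv=cv2.cvtColor(img,cv2.COLOR_RGB2HSV).astype(int); H,Sa,V=hsv[...,0],hsv[...,1],hsv[...,2]
    m={"red":((H<8)|(H>170))&(Sa>130),"green":(H>45)&(H<85)&(Sa>100),"gold":(H>18)&(H<32)&(Sa>70)&(V>120)}[kind].astype(np.uint8)
    w=np.zeros_like(m); cv2.circle(w,(int(c[0]),int(c[1])),r,1,-1); m=cv2.morphologyEx(m*w,cv2.MORPH_CLOSE,np.ones((5,5)))
    k=max(cv2.findContours(m,cv2.RETR_EXTERNAL,cv2.CHAIN_APPROX_NONE)[0],key=cv2.contourArea); k=cv2.convexHull(k)
    M=cv2.moments(k); return (M["m10"]/M["m00"],M["m01"]/M["m00"]),cv2.contourArea(k)
E
python3 - <<'E'
from h import *
t,s=snapshot("top"),snapshot("scene")
P={"red":((303,349),(265,193)),"green":((457,367),(387,265)),"tinA":((205,233),(252,115)),"tinB":((570,441),(460,379)),"knob":((696,519),(529,422)),
"fixjar":((347,57),(438,39)),"fixtin":((97,444),(57,203)),"ring":((651,388),(574,402)),"saltring":((660,284),(626,335)),
"rackNL":((322,298),(317,212)),"rackFR":((388,38),(490,83)),"trayFL":((40,230),(137,103)),"trayFR":((135,225),(208,121)),"trayNR":((160,490),(88,297)),"wellmid_top":((355,133),(407,125)),"wellnear_top":((363,211),(377,173)),"glass rim":((130,131),(243,33))}
K={"red":"red","green":"green","tinA":"gold","tinB":"gold","fixjar":"red","fixtin":"gold"}
for n,(a,b) in P.items():
    p,g=tri(t,T(*a),s,S(*b)); print(n,np.round(p,1),round(g,1),end="  ")
    if n in K:
        (ca,A),(cb,B)=blob(t["color"],T(*a),K[n]),blob(s["color"],S(*b),K[n])
        p,g=tri(t,ca,s,cb); print("mask",np.round(p,1),round(g,1),A,B,end="")
    print()
for n,c in {"rack":[(297,44),(388,38),(415,290),(322,298)]}.items():
    q=[onz(t,T(*x),42) for x in c]; print(n,np.round(q,1)[:,:2].tolist(),[round(np.linalg.norm(q[i]-q[i-1])) for i in range(4)])
for n,c in {"tray":[(40,230),(135,225),(160,490),(64,500)]}.items():
  for z in(6,28):
    q=[onz(t,T(*x),z) for x in c]; print(n,z,np.round(q,1)[:,:2].tolist(),[round(np.linalg.norm(q[i]-q[i-1])) for i in range(4)],np.round(np.mean(q,0)))
E
```

```text
red [461.8  -8.2 107.8] 1.3  mask [461.7  -7.3  96.1] 0.1 237.0 355.0
green [ 450.1 -130.1  100.5] 0.3  Traceback (most recent call last):
  File "<stdin>", line 10, in <module>
  File "h.py", line 20, in blob
    M=cv2.moments(k); return (M["m10"]/M["m00"],M["m01"]/M["m00"]),cv2.contourArea(k)
                              ~~~~~~~~^~~~~~~~~
ZeroDivisionError: float division by zero
```

```bash
sed -i 's/(H>45)&(H<85)&(Sa>100)/(H>40)\&(H<95)\&(Sa>110)/; s/(M\["m10"\]/(M["m10"]/' h.py
cat > m.py <<'E'
from h import *
t,s=snapshot("top"),snapshot("scene")
P={"red":((303,349),(265,193)),"green":((457,367),(387,265)),"tinA":((205,233),(252,115)),"tinB":((570,441),(460,379)),"knob":((696,519),(529,422)),
"fixjar":((347,57),(438,39)),"fixtin":((97,444),(57,203)),"ring":((651,388),(574,402)),"saltring":((660,284),(626,335)),
"rackNL":((322,298),(317,212)),"rackFR":((388,38),(490,83)),"trayFL":((40,230),(137,103)),"trayFR":((135,225),(208,121)),"trayNR":((160,490),(88,297)),"wellmid_top":((355,133),(407,125)),"wellnear_top":((363,211),(377,173)),"glass rim":((130,131),(243,33))}
K={"red":"red","green":"green","tinA":"gold","tinB":"gold","fixjar":"red","fixtin":"gold"}
for n,(a,b) in P.items():
    p,g=tri(t,T(*a),s,S(*b)); print(n,np.round(p,1),round(g,1),end="  ")
    if n in K:
      try:
        (ca,A),(cb,B)=blob(t["color"],T(*a),K[n]),blob(s["color"],S(*b),K[n])
        p,g=tri(t,ca,s,cb); print("mask",np.round(p,1),round(g,1),A,B,end="")
      except Exception as e:
        u,v=map(int,T(*a)); print(e,cv2.cvtColor(t["color"],cv2.COLOR_RGB2HSV)[v-7:v+8:3,u-6].tolist(),end="")
    print()
for n,c,zs in (("rack",[(297,44),(388,38),(415,290),(322,298)],(42,)),("tray",[(40,230),(135,225),(160,490),(64,500)],(6,28))):
  for z in zs:
    q=[onz(t,T(*x),z) for x in c]; print(n,z,np.round(q,1)[:,:2].tolist(),[round(np.linalg.norm(q[i]-q[i-1])) for i in range(4)],np.round(np.mean(q,0)))
E
python3 m.py
```

```text
red [461.8  -8.2 107.8] 1.3  mask [461.5  -7.4  96.5] 0.1 235.5 351.5
green [ 450.1 -130.1  100.5] 0.3  max() iterable argument is empty [[51, 44, 111], [62, 88, 110], [61, 68, 131], [63, 94, 108], [62, 83, 113]]
tinA [562.5  75.2  76.8] 2.7  mask [564.8  77.7  67.7] 0.9 354.0 297.5
tinB [ 395.  -223.3   79.7] 1.9  mask [ 395.4 -224.7   69.4] 0.2 387.5 515.0
knob [ 330.3 -301.9  165.1] 0.3  
fixjar [703.6 -39.  111.9] 1.5  mask [706.6 -38.7 103.2] 1.0 208.0 236.5
fixtin [387.4 155.5  77.3] 1.5  mask [387.  158.5  74.5] 0.2 407.5 383.5
ring [ 444.1 -297.9   43.1] 3.0  
saltring [ 533.5 -307.6   34.5] 1.4  
rackNL [516.3 -21.3  42.6] 2.8  
rackFR [749.3 -74.4  40.6] 3.0  
trayFL [577.3 225.7  13.3] 0.5  
trayFR [580.7 141.6  25. ] 1.5  
trayNR [356.  112.   11.7] 3.4  
wellmid_top [655.8 -41.6  46.6] 10.7  
wellnear_top [586.8 -49.4  46.5] 11.2  
glass rim [644.7 138.9  88.5] 1.9  
rack 42 [[740.6, 6.1], [747.8, -73.2], [523.7, -98.6], [515.5, -20.3]] [227, 80, 226, 79] [632. -46.  42.]
tray 6 [[578.9, 227.6], [584.8, 145.3], [355.1, 114.0], [345.6, 194.2]] [236, 83, 232, 81] [466. 170.   6.]
tray 28 [[573.6, 222.5], [579.4, 141.7], [353.8, 111.0], [344.6, 189.8]] [231, 81, 228, 79] [463. 166.  28.]
```

Triangulated heights match the text:

| Thing | Measured z (mm) |
|---|---|
| Red cap top | 108 |
| Green cap top | 100 |
| Tin lids | about 72 |
| Mill knob | 165 |
| Ring | 35–43 |
| Rack | 42 |

The rack measures 227x80 and the tray 232x82. First I move above the red jar at (461.5, -7.8).

```bash
python3 -m inch '[[[0.49,-0.98,0],[0,0,0.1]],[[0.49,-0.98,0],[0,0,0.1]],[[0.49,-0.98,0],[0,0,0.1]],[[0.49,-0.98,0],[0,0,0.1]],[[0.49,-0.98,0],[0,0,0.1]],[[0.49,-0.98,0],[0,0,0.1]],[[0.49,-0.98,0],[0,0,0.1]],[[0.49,-0.98,0],[0,0,0.1]],[[0.49,-0.98,0],[0,0,0.1]],[[0.49,-0.98,0],[0,0,0.1]],[[0.49,-0.98,0],[0,0,0.1]],[[0.49,-0.98,0],[0,0,0.1]]]' 1
python3 -m inch '[[[0.49,-0.98,0],[0,0,0.1]],[[0.49,-0.98,0],[0,0,0.1]],[[0.49,-0.98,0],[0,0,0.1]],[[0.49,-0.98,0],[0,0,0.1]],[[0.49,-0.98,0],[0,0,0.1]],[[0.49,-0.98,0],[0,0,0.1]],[[0.49,-0.98,0],[0,0,0.1]],[[0.49,-0.98,0],[0,0,0.1]],[[0.49,-0.98,0],[0,0,0.1]],[[0.49,-0.98,0],[0,0,0.1]],[[0.49,-0.98,0],[0,0,0.1]],[[0.49,-0.98,0],[0,0,0.1]]]'
```

```text
t: 1.55
tcp_pos: [300.7, 310.9, 222.8]
tool_rot: [[-0.993, 0.121, 0.0], [0.121, 0.993, 0.0], [-0.0, 0.0, -1.0]]
ft_force: [-1.3, 0.3, 0.5]
finger_gap: 87.8
finger_force: 0.0
t: 2.75
tcp_pos: [447.7, 16.9, 222.9]
tool_rot: [[-1.0, -0.004, 0.001], [-0.004, 1.0, 0.0], [-0.001, 0.0, -1.0]]
ft_force: [-0.5, -0.3, 0.5]
finger_gap: 88.0
finger_force: 0.0
```

```bash
python3 -m inch '[[[0.55,-0.98,0],[0,0,0]],[[0,0,-0.8],[0,0,0]],[[0,0,-0.8],[0,0,0]],[[0,0,0],[0,0,0]],[[0,0,0],[0,0,0]]]'
python3 - <<'E'
from h import *
cv2.imwrite("pics/w1.png",snapshot("wrist")["color"][:,:,::-1])
E
```

```text
t: 3.25
tcp_pos: [461.0, -6.6, 182.9]
tool_rot: [[-1.0, -0.004, -0.001], [-0.004, 1.0, -0.0], [0.001, -0.0, -1.0]]
ft_force: [-0.4, -0.3, 0.8]
finger_gap: 87.9
finger_force: 0.0
```

View pics/w1.png

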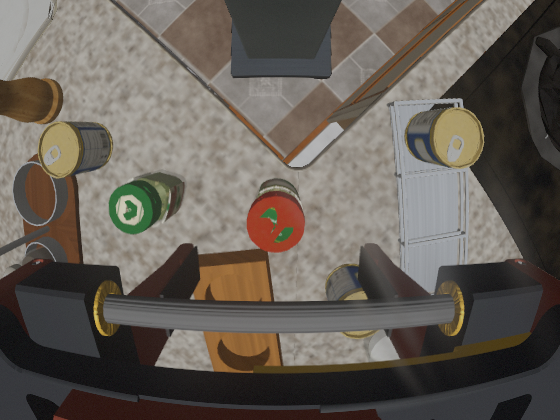

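The red cap sits at (275,221), midway between the fingers at about columns 180 and 378, so it is centred. I descend to grasp at z≈70, below the cap, and close.

```bash
python3 -m inch '[[[0,-0.05,-0.8],[0,0,0]],[[0,0,-0.8],[0,0,0]],[[0,0,-0.8],[0,0,0]],[[0,0,-0.8],[0,0,0]],[[0,0,-0.8],[0,0,0]],[[0,0,-0.8],[0,0,0]],[[0,0,-0.48],[0,0,0]],[[0,0,0],[0,0,0]]]'; python3 -m inch '[[[0,0,0],[0,0,0]],[[0,0,0],[0,0,0]],[[0,0,0],[0,0,0]],[[0,0,0],[0,0,0]],[[0,0,0],[0,0,0]],[[0,0,0],[0,0,0]],[[0,0,0],[0,0,0]],[[0,0,0],[0,0,0]]]' -1
```

```text
t: 4.1
tcp_pos: [460.8, -7.7, 50.2]
tool_rot: [[-1.0, -0.004, -0.001], [-0.004, 1.0, -0.0], [0.001, -0.0, -1.0]]
ft_force: [0.8, -0.1, 0.1]
finger_gap: 87.8
finger_force: 0.0
t: 4.9
tcp_pos: [461.2, -7.8, 50.8]
tool_rot: [[-1.0, -0.004, 0.0], [-0.004, 1.0, 0.0], [-0.0, 0.0, -1.0]]
ft_force: [-0.1, -0.3, 2.7]
finger_gap: 45.4
finger_force: 29.9
```

```bash
python3 -m inch '[[[0,0,0.5],[0,0,0]],[[0,0,0.8],[0,0,0]],[[0,0,0.9],[0,0,0]],[[0.5,-0.1,0.8],[0,0,0]],[[0.8,-0.18,0],[0,0,0]],[[0.9,-0.2,0],[0,0,0]],[[0.9,-0.2,0],[0,0,0]],[[0.9,-0.2,0],[0,0,0]],[[0.9,-0.2,0],[0,0,0]],[[0.9,-0.2,0],[0,0,0]],[[0.7,-0.3,0],[0,0,0]],[[0.35,-0.17,0],[0,0,0]]]'; python3 -m inch '[[[0,0,0],[0,0,0]],[[0,0,0],[0,0,0]],[[0,0,0],[0,0,0]]]';python3 - <<'E'
from h import *
for n in("top","scene"):
    c=snapshot(n)["color"][:,:,::-1]; cv2.imwrite(f"pics/{n}1.png",c)
a=cv2.imread("pics/top1.png")[110:290,190:330];b=cv2.imread("pics/scene1.png")[100:280,210:370]
cv2.imwrite("pics/c1.png",cv2.resize(np.hstack([a,b]),None,fx=2.6,fy=2.6,interpolation=cv2.INTER_CUBIC))
E
```

```text
t: 6.1
tcp_pos: [633.3, -52.2, 126.1]
tool_rot: [[-1.0, -0.003, 0.0], [-0.003, 1.0, -0.001], [-0.0, -0.001, -1.0]]
ft_force: [-1.0, 0.9, -1.2]
finger_gap: 45.3
finger_force: 29.9
t: 6.4
tcp_pos: [631.4, -51.2, 125.8]
tool_rot: [[-1.0, -0.004, -0.001], [-0.004, 1.0, 0.0], [0.001, 0.0, -1.0]]
ft_force: [-0.2, 0.6, -0.7]
finger_gap: 45.0
finger_force: 29.9
```

View pics/c1.png

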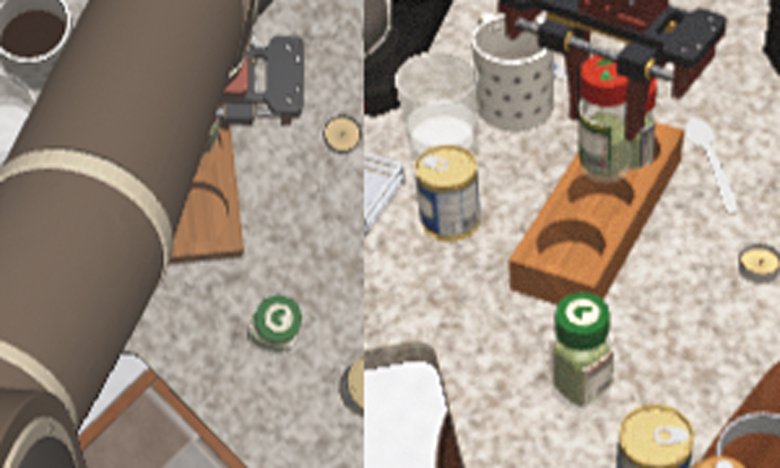

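The picture shows the red jar upright in the grip above the middle well (scene crop 615,150). I correct y by +5 mm, lower to just above the well floor, then creep.

```bash
python3 -m inch '[[[0.08,0.19,0],[0,0,0]],[[0,0,0],[0,0,0]],[[0,0,-0.5],[0,0,0]],[[0,0,-0.5],[0,0,0]],[[0,0,-0.5],[0,0,0]],[[0,0,-0.5],[0,0,0]],[[0,0,-0.3],[0,0,0]],[[0,0,-0.12],[0,0,0]],[[0,0,0],[0,0,0]],[[0,0,0],[0,0,0]]]'; python3 -m inch '[[[0,0,-0.06],[0,0,0]],[[0,0,-0.06],[0,0,0]],[[0,0,-0.06],[0,0,0]],[[0,0,0],[0,0,0]]]'
```

```text
t: 7.5
tcp_pos: [634.7, -47.0, 65.5]
tool_rot: [[-1.0, -0.003, 0.001], [-0.003, 1.0, -0.0], [-0.001, -0.0, -1.0]]
ft_force: [-0.2, -0.2, -0.7]
finger_gap: 45.4
finger_force: 29.9
t: 7.9
tcp_pos: [634.2, -46.7, 60.5]
tool_rot: [[-1.0, -0.004, -0.0], [-0.004, 1.0, 0.0], [0.0, 0.0, -1.0]]
ft_force: [-0.8, 0.1, -1.1]
finger_gap: 45.0
finger_force: 29.9
```

```bash
python3 -m inch '[[[0,0,-0.04],[0,0,0]],[[0,0,0],[0,0,0]]]'; python3 -m inch '[[[0,0,-0.04],[0,0,0]],[[0,0,0],[0,0,0]]]'
```

```text
t: 8.1
tcp_pos: [634.4, -46.8, 59.9]
tool_rot: [[-1.0, -0.004, 0.0], [-0.004, 1.0, 0.0], [-0.0, 0.0, -1.0]]
ft_force: [-0.4, -0.3, 1.1]
finger_gap: 45.2
finger_force: 29.9
t: 8.3
tcp_pos: [634.8, -47.0, 59.7]
tool_rot: [[-1.0, -0.003, 0.001], [-0.003, 1.0, 0.0], [-0.001, 0.0, -1.0]]
ft_force: [-2.5, 0.2, 6.9]
finger_gap: 45.2
finger_force: 29.9
```

Contact at the predicted floor height (59.7, 6.9 N). I release partly, rise, and go to the green jar.

```bash
python3 -m inch '[[[0,0,0.03],[0,0,0]],[[0,0,0],[0,0,0]],[[0,0,0],[0,0,0]],[[0,0,0],[0,0,0]],[[0,0,0.4],[0,0,0]],[[0,0,0.9],[0,0,0]],[[0,0,0.9],[0,0,0]],[[0,0,0.9],[0,0,0]],[[0,0,0.9],[0,0,0]]]' 0.4; python3 -m inch '[[[-0.92,-0.42,0],[0,0,0]],[[-0.92,-0.42,0],[0,0,0]],[[-0.92,-0.42,0],[0,0,0]],[[-0.92,-0.42,0],[0,0,0]],[[-0.92,-0.42,0],[0,0,0]],[[-0.92,-0.42,0],[0,0,0]],[[-0.92,-0.42,0],[0,0,0]],[[-0.92,-0.42,0],[0,0,0]],[[0,0,0],[0,0,0]],[[0,0,0],[0,0,0]]]' 1
```

```text
t: 9.2
tcp_pos: [634.3, -47.0, 161.0]
tool_rot: [[-1.0, -0.003, 0.0], [-0.003, 1.0, -0.0], [-0.0, -0.0, -1.0]]
ft_force: [1.3, -0.7, -0.2]
finger_gap: 61.4
finger_force: 0.0
t: 10.2
tcp_pos: [450.8, -130.9, 160.2]
tool_rot: [[-1.0, -0.003, 0.002], [-0.003, 1.0, 0.0], [-0.002, 0.0, -1.0]]
ft_force: [0.5, -0.5, -0.5]
finger_gap: 87.6
finger_force: 0.0
```

```bash
python3 -m inch '[[[0,0.03,-0.8],[0,0,0]],[[0,0,-0.8],[0,0,0]],[[0,0,-0.8],[0,0,0]],[[0,0,-0.8],[0,0,0]],[[0,0,-0.8],[0,0,0]],[[0,0,-0.6],[0,0,0]],[[0,0,0],[0,0,0]],[[0,0,0],[0,0,0]]]'; python3 -m inch '[[[0,0,0],[0,0,0]],[[0,0,0],[0,0,0]],[[0,0,0],[0,0,0]],[[0,0,0],[0,0,0]],[[0,0,0],[0,0,0]],[[0,0,0],[0,0,0]],[[0,0,0],[0,0,0]],[[0,0,0],[0,0,0]]]' -1
```

```text
t: 11.0
tcp_pos: [451.0, -129.9, 44.5]
tool_rot: [[-1.0, -0.004, -0.0], [-0.004, 1.0, -0.0], [0.0, -0.0, -1.0]]
ft_force: [-0.2, -0.0, -0.1]
finger_gap: 87.9
finger_force: 0.0
t: 11.8
tcp_pos: [450.4, -130.1, 44.5]
tool_rot: [[-1.0, -0.003, 0.0], [-0.003, 1.0, 0.0], [-0.0, 0.0, -1.0]]
ft_force: [-0.6, -0.2, 2.8]
finger_gap: 46.4
finger_force: 30.0
```

```bash
python3 -m inch '[[[0,0,0.4],[0,0,0]],[[0,0,0.8],[0,0,0]],[[0,0,0.9],[0,0,0]],[[0,0,0.9],[0,0,0]],[[0.4,0.3,0],[0,0,0]],[[0.8,0.5,0],[0,0,0]],[[0.9,0.6,0],[0,0,0]],[[0.9,0.6,0],[0,0,0]],[[0.8,0.5,0],[0,0,0]],[[0.5,0.4,0],[0,0,0]],[[0.26,0.12,0],[0,0,0]],[[0,0,0],[0,0,0]]]'; python3 -m inch '[[[0,0,0],[0,0,0]],[[0,0,0],[0,0,0]]]';python3 - <<'E'
from h import *
for n in("top","scene"):
    c=snapshot(n)["color"][:,:,::-1]; cv2.imwrite(f"pics/{n}2.png",c)
b=cv2.imread("pics/scene2.png")[100:280,210:370]
cv2.imwrite("pics/c2.png",cv2.resize(b,None,fx=3,fy=3,interpolation=cv2.INTER_CUBIC))
E
```

```text
t: 13.0
tcp_pos: [564.4, -54.2, 118.9]
tool_rot: [[-1.0, -0.004, -0.001], [-0.004, 1.0, -0.0], [0.001, -0.0, -1.0]]
ft_force: [-0.6, 0.1, -1.6]
finger_gap: 46.6
finger_force: 30.0
t: 13.2
tcp_pos: [563.4, -55.5, 119.4]
tool_rot: [[-1.0, -0.002, -0.001], [-0.002, 1.0, -0.0], [0.001, -0.0, -1.0]]
ft_force: [0.4, 0.4, -1.1]
finger_gap: 46.7
finger_force: 30.0
```

View pics/c2.png

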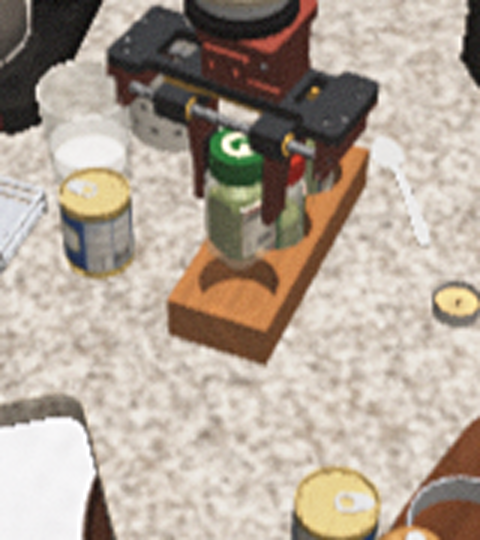

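The green jar hangs upright at (240,200), over the near well, and the red jar stands in the middle well. I lower it.

```bash
python3 -m inch '[[[0.02,0.02,-0.3],[0,0,0]],[[0,0,-0.5],[0,0,0]],[[0,0,-0.5],[0,0,0]],[[0,0,-0.5],[0,0,0]],[[0,0,-0.35],[0,0,0]],[[0,0,-0.2],[0,0,0]],[[0,0,-0.08],[0,0,0]],[[0,0,-0.08],[0,0,0]],[[0,0,0],[0,0,0]],[[0,0,0],[0,0,0]]]'; python3 -m inch '[[[0,0,-0.04],[0,0,0]],[[0,0,-0.04],[0,0,0]],[[0,0,0],[0,0,0]]]'
```

```text
t: 14.3
tcp_pos: [565.1, -54.1, 57.0]
tool_rot: [[-1.0, -0.004, 0.001], [-0.004, 1.0, 0.0], [-0.001, 0.0, -1.0]]
ft_force: [-0.0, 0.2, -1.0]
finger_gap: 46.5
finger_force: 30.0
t: 14.6
tcp_pos: [564.8, -54.0, 54.6]
tool_rot: [[-1.0, -0.004, -0.0], [-0.004, 1.0, 0.0], [0.0, 0.0, -1.0]]
ft_force: [0.1, -0.8, -1.7]
finger_gap: 46.5
finger_force: 30.0
```

```bash
python3 -m inch '[[[0,0,-0.04],[0,0,0]],[[0,0,0],[0,0,0]]]'; python3 -m inch '[[[0,0,-0.04],[0,0,0]],[[0,0,0],[0,0,0]]]'
```

```text
t: 14.8
tcp_pos: [564.9, -54.1, 53.7]
tool_rot: [[-1.0, -0.004, 0.0], [-0.004, 1.0, 0.0], [-0.0, 0.0, -1.0]]
ft_force: [-0.1, -0.6, -1.2]
finger_gap: 46.7
finger_force: 30.0
t: 15.0
tcp_pos: [565.0, -54.1, 53.5]
tool_rot: [[-1.0, -0.003, 0.0], [-0.003, 1.0, 0.001], [-0.0, 0.001, -1.0]]
ft_force: [-2.8, 0.9, 8.6]
finger_gap: 46.7
finger_force: 30.0
```

Green stands on the floor. I release it and go to tin A at (563.8, 76.5).

```bash
python3 -m inch '[[[0,0,0.03],[0,0,0]],[[0,0,0],[0,0,0]],[[0,0,0],[0,0,0]],[[0,0,0],[0,0,0]],[[0,0,0.4],[0,0,0]],[[0,0,0.9],[0,0,0]],[[0,0,0.9],[0,0,0]],[[0,0,0.9],[0,0,0]]]' 0.4; python3 -m inch '[[[0,0.5,0],[0,0,0]],[[0,0.8,0],[0,0,0]],[[0,0.8,0],[0,0,0]],[[0,0.8,0],[0,0,0]],[[0,0.8,0],[0,0,0]],[[0,0.8,0],[0,0,0]],[[-0.05,0.72,0],[0,0,0]],[[0,0,0],[0,0,0]],[[0,0,0],[0,0,0]],[[0,0,0],[0,0,0]]]' 1;python3 - <<'E'
from h import *
cv2.imwrite("pics/w3.png",snapshot("wrist")["color"][:,:,::-1])
E
```

```text
t: 15.8
tcp_pos: [564.8, -54.3, 132.3]
tool_rot: [[-1.0, -0.003, 0.0], [-0.003, 1.0, -0.0], [-0.0, -0.0, -1.0]]
ft_force: [-0.4, -0.1, -0.7]
finger_gap: 61.4
finger_force: 0.0
t: 16.8
tcp_pos: [563.5, 75.2, 130.8]
tool_rot: [[-1.0, -0.002, -0.0], [-0.002, 1.0, -0.001], [0.0, -0.001, -1.0]]
ft_force: [-0.7, 0.4, 0.6]
finger_gap: 87.8
finger_force: 0.0
```

View pics/w3.png

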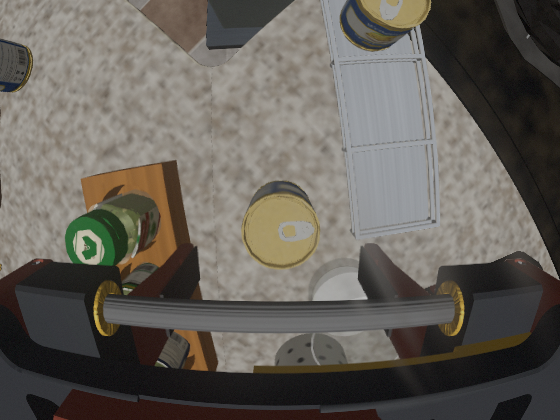

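Tin A is centred at (281,230) between the fingers, and the glass (342,285) is clear of them. The far bay's corners are near (347,151), (431,144), (437,222) and (356,235). I descend and grip, and check the bay with the fisheye rays.

```bash
python3 - <<'E'
from h import *
w=snapshot("wrist");K=w["camera_matrix"]
def fr(u,v,z):
    a,b=u-K[0,2],v-K[1,2]; r=np.hypot(a,b);th=r/K[0,0]
    d=np.array(w["rotation"])@np.array([np.sin(th)*a/r,-np.sin(th)*b/r,-np.cos(th)]); o=np.array(w["xyz"]); return o+d*(z-o[2])/d[2]
q=[fr(*p,28) for p in[(347,151),(431,144),(437,222),(356,235)]]; print(np.round(q),np.round(np.mean(q,0)),np.round(fr(281,230,72)))
q=[fr(*p,28) for p in[(334,65),(424,54)]]; print(np.round(q))
E
python3 -m inch '[[[0,0.05,-0.6],[0,0,0]],[[0,0,-0.8],[0,0,0]],[[0,0,-0.8],[0,0,0]],[[0,0,-0.8],[0,0,0]],[[0,0,-0.6],[0,0,0]],[[0,0,-0.3],[0,0,0]],[[0,0,0],[0,0,0]],[[0,0,0],[0,0,0]]]'; python3 -m inch '[[[0,0,0],[0,0,0]],[[0,0,0],[0,0,0]],[[0,0,0],[0,0,0]],[[0,0,0],[0,0,0]],[[0,0,0],[0,0,0]],[[0,0,0],[0,0,0]],[[0,0,0],[0,0,0]]]' -1
```

```text
[[508. 132.  28.]
 [499. 209.  28.]
 [569. 222.  28.]
 [581. 143.  28.]] [539. 176.  28.] [563.  77.  72.]
[[437. 121.  28.]
 [419. 202.  28.]]
t: 17.7
tcp_pos: [564.0, 77.4, 33.9]
tool_rot: [[-1.0, -0.003, 0.001], [-0.003, 1.0, 0.0], [-0.001, 0.0, -1.0]]
ft_force: [-0.3, 0.4, -0.1]
finger_gap: 88.1
finger_force: 0.0
t: 18.4
tcp_pos: [563.7, 77.7, 33.7]
tool_rot: [[-1.0, -0.004, 0.0], [-0.004, 1.0, 0.0], [-0.0, 0.0, -1.0]]
ft_force: [-1.6, 0.3, 4.8]
finger_gap: 57.0
finger_force: 30.0
```

```bash
python3 -m inch '[[[0,0,0.4],[0,0,0]],[[0,0,0.8],[0,0,0]],[[0,0,0.8],[0,0,0]],[[0,0,0.6],[0,0,0]],[[-0.1,0.3,0],[0,0,0]],[[-0.2,0.7,0],[0,0,0]],[[-0.2,0.9,0],[0,0,0]],[[-0.2,0.9,0],[0,0,0]],[[-0.17,0.8,0],[0,0,0]],[[-0.1,0.4,0],[0,0,0]],[[0,0,0],[0,0,0]],[[0,0,0],[0,0,0]]]'; python3 -m inch '[[[0,0,-0.3],[0,0,0]],[[0,0,-0.5],[0,0,0]],[[0,0,-0.5],[0,0,0]],[[0,0,-0.5],[0,0,0]],[[0,0,-0.3],[0,0,0]],[[0,0,-0.12],[0,0,0]],[[0,0,0],[0,0,0]],[[0,0,0],[0,0,0]]]'
```

```text
t: 19.6
tcp_pos: [539.2, 176.9, 98.1]
tool_rot: [[-1.0, -0.003, -0.0], [-0.003, 1.0, -0.001], [0.0, -0.001, -1.0]]
ft_force: [0.8, -0.2, -1.8]
finger_gap: 57.0
finger_force: 30.0
t: 20.4
tcp_pos: [539.6, 177.7, 43.2]
tool_rot: [[-1.0, -0.003, 0.0], [-0.003, 1.0, 0.0], [-0.0, 0.0, -1.0]]
ft_force: [-0.4, -0.7, -1.7]
finger_gap: 57.0
finger_force: 30.0
```

```bash
python3 -m inch '[[[0,0,-0.06],[0,0,0]],[[0,0,-0.06],[0,0,0]],[[0,0,0],[0,0,0]]]'; python3 -m inch '[[[0,0,-0.04],[0,0,0]],[[0,0,0],[0,0,0]]]'
```

```text
t: 20.7
tcp_pos: [539.3, 177.7, 40.0]
tool_rot: [[-1.0, -0.004, 0.0], [-0.004, 1.0, 0.0], [-0.0, 0.0, -1.0]]
ft_force: [-0.0, 0.5, -1.6]
finger_gap: 57.2
finger_force: 30.0
t: 20.9
tcp_pos: [539.4, 177.7, 39.7]
tool_rot: [[-1.0, -0.004, 0.0], [-0.004, 1.0, 0.001], [-0.0, 0.001, -1.0]]
ft_force: [-2.7, -0.1, 6.0]
finger_gap: 56.9
finger_force: 30.0
```

Run:
```python
from h import *
for n in("scene","wrist"):
    c=snapshot(n)["color"][:,:,::-1]; cv2.imwrite(f"pics/{n}4.png",c)
b=cv2.imread("pics/scene4.png")[120:300,130:370]
cv2.imwrite("pics/c4.png",cv2.resize(b,None,fx=3,fy=3,interpolation=cv2.INTER_CUBIC))
```

```text
(no output)
```

View pics/c4.png

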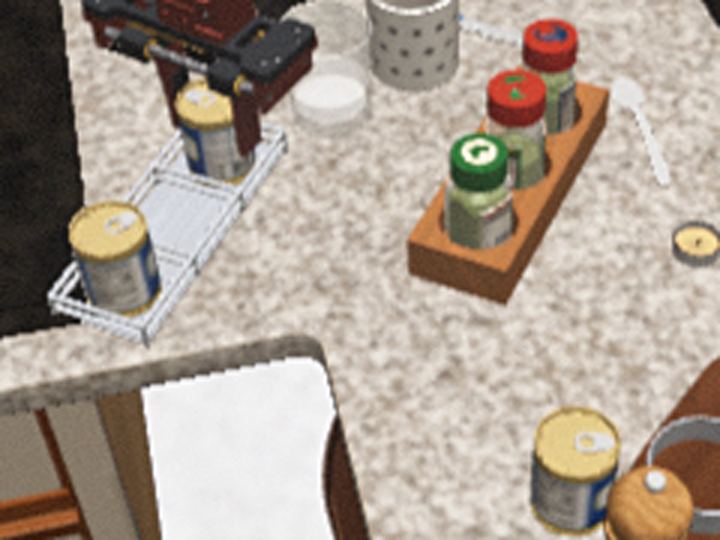

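Tin A sits square in the far bay (215,150), both jars are in their wells, and the glass (330,95) is untouched. I release. The next pick needs a yaw that keeps the gripper body off the tall mill, so I also check the joint angles.

```bash
python3 -m inch '[[[0,0,0.03],[0,0,0]],[[0,0,0],[0,0,0]],[[0,0,0],[0,0,0]],[[0,0,0],[0,0,0]],[[0,0,0.4],[0,0,0]],[[0,0,0.9],[0,0,0]],[[0,0,0.9],[0,0,0]],[[0,0,0.9],[0,0,0]],[[0,0,0.9],[0,0,0]]]' 0.55; python3 -c "
from rig import *;import numpy as np;print(np.round(get_state()['q'],2))"
```

```text
t: 21.9
tcp_pos: [539.3, 177.5, 141.3]
tool_rot: [[-1.0, -0.003, 0.0], [-0.003, 1.0, 0.0], [-0.0, 0.0, -1.0]]
ft_force: [0.0, -1.0, 1.1]
finger_gap: 67.9
finger_force: 0.0
[-0.76  0.42  0.46  1.85 -0.23  0.92  1.39]
```

```bash
python3 -m inch '[[[-0.32,-0.89,0],[0,0,-0.93]],[[-0.32,-0.89,0],[0,0,-0.93]],[[-0.32,-0.89,0],[0,0,-0.93]],[[-0.32,-0.89,0],[0,0,-0.93]],[[-0.32,-0.89,0],[0,0,-0.93]],[[-0.32,-0.89,0],[0,0,-0.93]],[[-0.32,-0.89,0],[0,0,-0.93]],[[-0.32,-0.89,0],[0,0,-0.93]],[[-0.32,-0.89,0],[0,0,-0.93]]]'; python3 -m inch '[[[-0.32,-0.89,0],[0,0,-0.93]],[[-0.32,-0.89,0],[0,0,-0.93]],[[-0.32,-0.89,0],[0,0,-0.93]],[[-0.32,-0.89,0],[0,0,-0.93]],[[-0.32,-0.89,0],[0,0,-0.93]],[[-0.32,-0.89,0],[0,0,-0.93]],[[-0.32,-0.89,0],[0,0,-0.93]],[[-0.32,-0.89,0],[0,0,-0.93]],[[-0.32,-0.89,0],[0,0,-0.93]],[[0,0,0],[0,0,0]],[[0,0,0],[0,0,0]]]';python3 - <<'E'
from h import *
for n in("scene","wrist"):
    c=snapshot(n)["color"][:,:,::-1]; cv2.imwrite(f"pics/{n}5.png",c)
a=cv2.imread("pics/wrist5.png"); b=cv2.imread("pics/scene5.png")[160:370,230:430]
cv2.imwrite("pics/c5.png",np.hstack([cv2.resize(a,(400,300)),cv2.resize(b,(286,300))]))
E
```

```text
t: 22.8
tcp_pos: [467.0, -23.4, 140.3]
tool_rot: [[-0.639, 0.769, 0.001], [0.769, 0.639, 0.001], [0.0, 0.001, -1.0]]
ft_force: [0.4, -0.1, -0.6]
finger_gap: 68.0
finger_force: 0.0
t: 23.9
tcp_pos: [395.3, -222.8, 140.0]
tool_rot: [[0.177, 0.984, 0.0], [0.984, -0.177, 0.0], [0.001, 0.0, -1.0]]
ft_force: [0.3, -0.0, -0.5]
finger_gap: 68.0
finger_force: 0.0
```

View pics/c5.png

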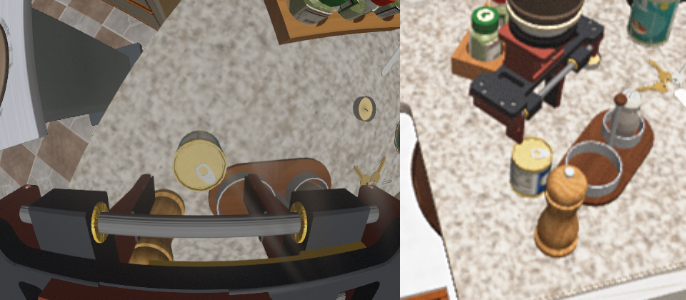

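The tin lid (199,164) is midway between the fingers at 140 and 262. The mill (165,215) lies beside the body on the clear side, about 25 mm away by calculation. I descend and grip.

```bash
python3 -m inch '[[[0,-0.05,-0.4],[0,0,0]],[[0,0,-0.6],[0,0,0]],[[0,0,-0.6],[0,0,0]],[[0,0,-0.6],[0,0,0]],[[0,0,-0.6],[0,0,0]],[[0,0,-0.6],[0,0,0]],[[0,0,-0.5],[0,0,0]],[[0,0,-0.3],[0,0,0]],[[0,0,0],[0,0,0]],[[0,0,0],[0,0,0]]]'; python3 -m inch '[[[0,0,0],[0,0,0]],[[0,0,0],[0,0,0]],[[0,0,0],[0,0,0]],[[0,0,0],[0,0,0]],[[0,0,0],[0,0,0]],[[0,0,0],[0,0,0]]]' -1
```

```text
t: 25.0
tcp_pos: [395.4, -224.2, 34.8]
tool_rot: [[0.178, 0.984, 0.0], [0.984, -0.178, -0.0], [-0.0, 0.0, -1.0]]
ft_force: [0.0, 0.1, -0.5]
finger_gap: 68.1
finger_force: 0.0
t: 25.6
tcp_pos: [395.7, -224.2, 35.1]
tool_rot: [[0.178, 0.984, 0.001], [0.984, -0.178, 0.0], [0.0, 0.001, -1.0]]
ft_force: [-1.2, 0.1, 7.6]
finger_gap: 57.0
finger_force: 30.0
```

```bash
python3 -m inch '[[[0,0,0.4],[0,0,0]],[[0,0,0.8],[0,0,0]],[[0,0,0.8],[0,0,0]],[[0,0,0.8],[0,0,0]],[[0,0,0.8],[0,0,0]],[[0,0,0.4],[0,0,0]],[[0.1,0.4,0],[0,0,0.6]],[[0.14,0.8,0],[0,0,0.9]],[[0.14,0.8,0],[0,0,0.9]],[[0.14,0.8,0],[0,0,0.9]],[[0.14,0.8,0],[0,0,0.9]],[[0.14,0.8,0],[0,0,0.9]]]'; python3 -m inch '[[[0.14,0.8,0],[0,0,0.9]],[[0.14,0.8,0],[0,0,0.9]],[[0.14,0.8,0],[0,0,0.9]],[[0.14,0.8,0],[0,0,0.9]],[[0.14,0.8,0],[0,0,0.9]],[[0.14,0.8,0],[0,0,0.9]],[[0.14,0.8,0],[0,0,0.9]],[[0.14,0.8,0],[0,0,0.9]],[[0.14,0.8,0],[0,0,0.9]],[[0.14,0.8,0],[0,0,0.9]],[[0.14,0.8,0],[0,0,0.9]],[[0.14,0.8,0],[0,0,0.9]]]'; python3 -m inch '[[[0.14,0.8,0],[0,0,0.9]],[[0.13,0.7,0],[0,0,0.9]],[[0,0,0],[0,0,0.3]],[[0,0,0],[0,0,0]],[[0,0,0],[0,0,0]]]'
```

```text
t: 26.8
tcp_pos: [414.8, -112.3, 133.9]
tool_rot: [[-0.355, 0.935, -0.001], [0.935, 0.355, 0.0], [0.001, -0.001, -1.0]]
ft_force: [-0.5, 0.4, -1.9]
finger_gap: 57.0
finger_force: 30.0
t: 28.0
tcp_pos: [456.6, 127.5, 134.0]
tool_rot: [[-0.997, 0.077, -0.001], [0.077, 0.997, -0.0], [0.001, -0.0, -1.0]]
ft_force: [-0.2, -0.5, -1.0]
finger_gap: 56.7
finger_force: 30.0
t: 28.5
tcp_pos: [463.6, 162.4, 134.3]
tool_rot: [[-0.991, -0.133, -0.001], [-0.133, 0.991, -0.001], [0.001, -0.0, -1.0]]
ft_force: [0.8, 0.1, -1.7]
finger_gap: 57.0
finger_force: 30.0
```

```bash
python3 -m inch '[[[0.04,0.18,0],[0,0,0]],[[0,0,-0.5],[0,0,0]],[[0,0,-0.6],[0,0,0]],[[0,0,-0.6],[0,0,0]],[[0,0,-0.6],[0,0,0]],[[0,0,-0.6],[0,0,0]],[[0,0,-0.4],[0,0,0]],[[0,0,-0.26],[0,0,0]],[[0,0,0],[0,0,0]],[[0,0,0],[0,0,0]]]'; python3 -m inch '[[[0,0,-0.06],[0,0,0]],[[0,0,-0.06],[0,0,0]],[[0,0,0],[0,0,0]]]'
```

```text
t: 29.5
tcp_pos: [465.2, 167.8, 45.8]
tool_rot: [[-0.991, -0.135, 0.0], [-0.135, 0.991, -0.0], [-0.0, -0.0, -1.0]]
ft_force: [0.5, -1.2, -1.1]
finger_gap: 56.8
finger_force: 30.0
t: 29.8
tcp_pos: [465.1, 168.0, 42.8]
tool_rot: [[-0.991, -0.135, 0.0], [-0.135, 0.991, 0.0], [-0.0, 0.0, -1.0]]
ft_force: [-0.7, -0.1, -0.4]
finger_gap: 56.9
finger_force: 30.0
```

```bash
python3 -m inch '[[[0,0,-0.05],[0,0,0]],[[0,0,0],[0,0,0]]]'; python3 -m inch '[[[0,0,-0.04],[0,0,0]],[[0,0,0],[0,0,0]]]'
```

```text
t: 30.0
tcp_pos: [465.0, 168.0, 41.4]
tool_rot: [[-0.991, -0.135, -0.0], [-0.135, 0.991, 0.0], [0.0, 0.0, -1.0]]
ft_force: [-0.3, -0.9, -0.7]
finger_gap: 56.8
finger_force: 30.0
t: 30.2
tcp_pos: [465.1, 167.9, 41.1]
tool_rot: [[-0.991, -0.135, -0.0], [-0.135, 0.991, 0.001], [0.0, 0.001, -1.0]]
ft_force: [-2.7, -1.7, 9.6]
finger_gap: 56.7
finger_force: 30.0
```

Tin B stands on the tray floor (41.1, as predicted). I release, rise, and go above the mill.

```bash
python3 -m inch '[[[0,0,0.03],[0,0,0]],[[0,0,0],[0,0,0]],[[0,0,0],[0,0,0]],[[0,0,0],[0,0,0]],[[0,0,0.4],[0,0,0]],[[0,0,0.9],[0,0,0]],[[0,0,0.9],[0,0,0]],[[0,0,0.9],[0,0,0]],[[0,0,0.9],[0,0,0]],[[-0.2,-0.5,0.9],[0,0,-0.12]],[[-0.27,-0.94,0.9],[0,0,-0.12]],[[-0.27,-0.94,0.9],[0,0,-0.12]]]' 0.5; python3 -m inch '[[[-0.27,-0.94,0],[0,0,-0.12]],[[-0.27,-0.94,0],[0,0,-0.12]],[[-0.27,-0.94,0],[0,0,-0.12]],[[-0.27,-0.94,0],[0,0,-0.12]],[[-0.27,-0.94,0],[0,0,-0.12]],[[-0.27,-0.94,0],[0,0,-0.12]],[[-0.27,-0.94,0],[0,0,-0.12]],[[-0.27,-0.94,0],[0,0,-0.12]],[[-0.27,-0.94,0],[0,0,-0.12]],[[-0.27,-0.94,0],[0,0,-0.12]],[[-0.27,-0.94,0],[0,0,-0.12]],[[-0.27,-0.94,0],[0,0,-0.12]]]' 1;  python3 -m inch '[[[-0.27,-0.94,0],[0,0,-0.12]],[[-0.27,-0.94,0],[0,0,-0.12]],[[-0.27,-0.94,0],[0,0,-0.12]],[[-0.27,-0.94,0],[0,0,-0.12]],[[-0.25,-0.7,0],[0,0,-0.12]],[[-0.2,-0.5,0],[0,0,0]],[[0,0,0],[0,0,0]],[[0,0,0],[0,0,0]]]'
python3 - <<'E'
from h import *
for n in("top","wrist"):
    c=snapshot(n)["color"][:,:,::-1]; cv2.imwrite(f"pics/{n}6.png",c)
a=cv2.imread("pics/wrist6.png"); b=cv2.imread("pics/top6.png")[130:330,150:400]
cv2.imwrite("pics/c6.png",np.hstack([cv2.resize(a,(400,300)),cv2.resize(b,(375,300))]))
E
```

```text
t: 31.4
tcp_pos: [446.2, 107.7, 210.0]
tool_rot: [[-0.995, -0.098, 0.0], [-0.098, 0.995, 0.0], [-0.0, -0.0, -1.0]]
ft_force: [0.5, 0.9, -0.2]
finger_gap: 66.0
finger_force: 0.0
t: 32.6
tcp_pos: [364.1, -175.2, 208.2]
tool_rot: [[-0.999, 0.054, -0.001], [0.054, 0.999, 0.0], [0.001, 0.0, -1.0]]
ft_force: [0.1, 0.2, 0.0]
finger_gap: 87.8
finger_force: 0.0
t: 33.4
tcp_pos: [326.5, -297.6, 208.2]
tool_rot: [[-0.993, 0.117, -0.001], [0.117, 0.993, 0.0], [0.001, 0.0, -1.0]]
ft_force: [0.1, 0.8, -0.2]
finger_gap: 87.9
finger_force: 0.0
```

View pics/c6.png

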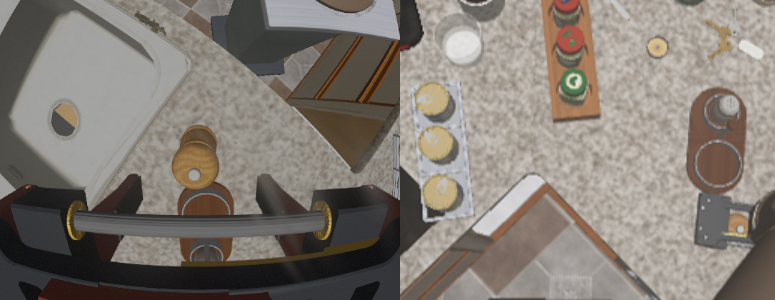

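All three tins and three jars are in place in the top view. In the wrist view the knob is at (194,174), full size (272,244), and the ring is at about (206,207), partly hidden by the rod. I check the knob by ray.

```bash
cat >> h.py <<'E'
def fray(w,u,v,z):
    K=w["camera_matrix"];a,b=u-K[0,2],v-K[1,2]; r=np.hypot(a,b);th=r/K[0,0]
    d=np.array(w["rotation"])@np.array([np.sin(th)*a/r,-np.sin(th)*b/r,-np.cos(th)]); o=np.array(w["xyz"]); return o+d*(z-o[2])/d[2]
E
python3 - <<'E'
from h import *
w=snapshot("wrist"); print([np.round(fray(w,271.6,243.6,z),1) for z in(160,168)], get_state()["tcp_pos"])
im=w["color"].astype(int)[225:262,250:295]; m=(im.min(2)>150)&(im.max(2)-im.min(2)<35); ys,xs=np.nonzero(m); print(m.sum(),xs.mean()+250,ys.mean()+225)
E
```

```text
[array([ 332.7, -301.8,  160. ]), array([ 330.1, -301.3,  168. ])] [ 327.42321075 -296.86353804  208.47638074]
149 270.5838926174497 244.93959731543623
```

```bash
python3 -m inch '[[[0.12,-0.18,0],[0,0,0]],[[0,0,0],[0,0,0]],[[0,0,-0.5],[0,0,0]],[[0,0,-0.7],[0,0,0]],[[0,0,-0.7],[0,0,0]],[[0,0,-0.7],[0,0,0]],[[0,0,-0.7],[0,0,0]],[[0,0,-0.7],[0,0,0]],[[0,0,-0.43],[0,0,0]],[[0,0,0],[0,0,0]],[[0,0,0],[0,0,0]]]'; python3 -m inch '[[[0,0,0],[0,0,0]],[[0,0,0],[0,0,0]],[[0,0,0],[0,0,0]],[[0,0,0],[0,0,0]],[[0,0,0],[0,0,0]],[[0,0,0],[0,0,0]],[[0,0,0],[0,0,0]],[[0,0,0],[0,0,0]]]' -1
```

```text
t: 34.65
tcp_pos: [330.1, -302.3, 97.9]
tool_rot: [[-0.993, 0.116, -0.001], [0.116, 0.993, -0.0], [0.001, -0.0, -1.0]]
ft_force: [-0.3, -0.5, -0.4]
finger_gap: 87.8
finger_force: 0.0
t: 35.45
tcp_pos: [330.5, -301.8, 98.1]
tool_rot: [[-0.993, 0.115, 0.0], [0.115, 0.993, 0.001], [-0.0, 0.001, -1.0]]
ft_force: [0.8, 2.2, 4.8]
finger_gap: 48.4
finger_force: 29.7
```

```bash
python3 -m inch '[[[0,0,0.2],[0,0,0]],[[0,0,0.4],[0,0,0]],[[0,0,0.5],[0,0,0]],[[0,0,0.5],[0,0,0]],[[0,0,0.5],[0,0,0]],[[0,0,0.4],[0,0,0]],[[0,0,0.2],[0,0,0]],[[0.2,0,0],[0,0,0]],[[0.3,0,0],[0,0,0]],[[0.4,0.02,0],[0,0,0]],[[0.4,0.02,0],[0,0,0]],[[0.4,0.02,0],[0,0,0]]]'; python3 -m inch '[[[0.4,0.02,0],[0,0,0]],[[0.4,0.02,0],[0,0,0]],[[0.4,0.02,0],[0,0,0]],[[0.4,0.01,0],[0,0,0]],[[0.4,0.01,0],[0,0,0]],[[0.4,0.01,0],[0,0,0]],[[0.3,0,0],[0,0,0]],[[0.16,0,0],[0,0,0]],[[0,0,0],[0,0,0]],[[0,0,0],[0,0,0]],[[0,0,0],[0,0,0]]]'
python3 - <<'E'
from h import *
for n in("top","scene"):
    c=snapshot(n)["color"][:,:,::-1]; cv2.imwrite(f"pics/{n}7.png",c)
a=cv2.imread("pics/scene7.png")[180:370,300:460]; b=cv2.imread("pics/top7.png")[160:300,300:420]
cv2.imwrite("pics/c7.png",np.hstack([cv2.resize(a,(421,500)),cv2.resize(b,(379,500))[:,:379]]))
E
```

```text
t: 36.65
tcp_pos: [373.8, -300.4, 165.0]
tool_rot: [[-0.993, 0.115, -0.001], [0.115, 0.993, -0.0], [0.001, -0.0, -1.0]]
ft_force: [-0.4, -0.3, -1.6]
finger_gap: 48.0
finger_force: 29.6
t: 37.75
tcp_pos: [443.9, -298.4, 165.4]
tool_rot: [[-0.993, 0.116, -0.0], [0.116, 0.993, 0.0], [0.0, 0.0, -1.0]]
ft_force: [-1.1, -0.1, -1.5]
finger_gap: 48.4
finger_force: 29.6
```

View pics/c7.png

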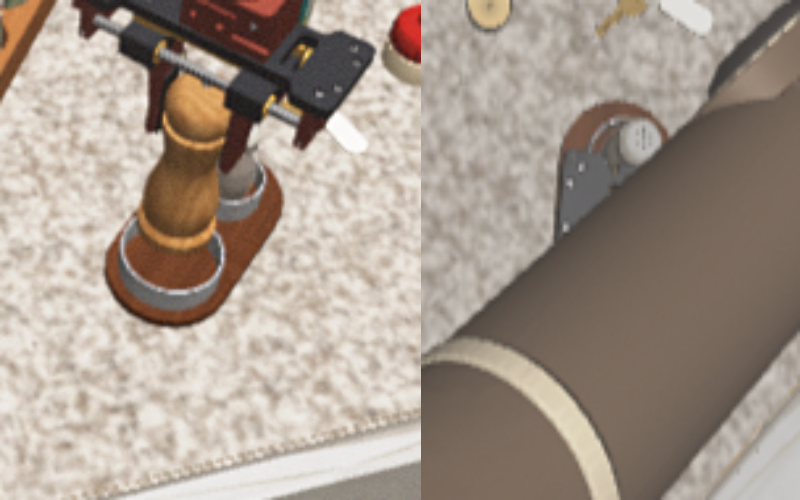

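The mill hangs upright over the large ring: foot at (178,228), ring at (173,258) directly below it, and the post is clear. I lower it.

```bash
python3 -m inch '[[[0.02,0,-0.2],[0,0,0]],[[0,0,-0.4],[0,0,0]],[[0,0,-0.4],[0,0,0]],[[0,0,-0.3],[0,0,0]],[[0,0,0],[0,0,0]],[[0,0,0],[0,0,0]]]'; python3 -m inch '[[[0,0,-0.2],[0,0,0]],[[0,0,-0.2],[0,0,0]],[[0,0,-0.2],[0,0,0]],[[0,0,-0.08],[0,0,0]],[[0,0,0],[0,0,0]],[[0,0,0],[0,0,0]]]'
```

```text
t: 38.45
tcp_pos: [444.6, -298.5, 132.6]
tool_rot: [[-0.993, 0.116, -0.001], [0.116, 0.993, 0.0], [0.001, -0.0, -1.0]]
ft_force: [0.6, 0.1, -1.7]
finger_gap: 48.2
finger_force: 29.6
t: 39.05
tcp_pos: [444.8, -298.4, 115.9]
tool_rot: [[-0.993, 0.116, -0.0], [0.116, 0.993, -0.0], [0.0, -0.0, -1.0]]
ft_force: [-0.7, 0.4, -1.1]
finger_gap: 48.3
finger_force: 29.6
```

```bash
python3 -m inch '[[[0,0,-0.06],[0,0,0]],[[0,0,-0.06],[0,0,0]],[[0,0,0],[0,0,0]]]'; python3 -m inch '[[[0,0,-0.04],[0,0,0]],[[0,0,0],[0,0,0]]]'
```

```text
t: 39.35
tcp_pos: [444.7, -298.3, 112.8]
tool_rot: [[-0.993, 0.116, -0.0], [0.116, 0.993, 0.0], [0.0, 0.0, -1.0]]
ft_force: [-0.2, 0.7, -1.4]
finger_gap: 48.0
finger_force: 29.6
t: 39.55
tcp_pos: [445.0, -298.5, 112.2]
tool_rot: [[-0.993, 0.116, 0.001], [0.116, 0.993, 0.0], [-0.001, 0.0, -1.0]]
ft_force: [-1.4, 0.8, 2.4]
finger_gap: 48.3
finger_force: 29.7
```

```bash
python3 -m inch '[[[0,0,0],[0,0,0]],[[0,0,0],[0,0,0]],[[0,0,0],[0,0,0]],[[0,0,0],[0,0,0]],[[0,0,0],[0,0,0]],[[0,0,0.4],[0,0,0]],[[0,0,0.9],[0,0,0]],[[0,0,0.9],[0,0,0]],[[0,0,0.9],[0,0,0]],[[0,0,0.9],[0,0,0]],[[0,0,0.6],[0,0,0]]]' 0.9; python3 -m inch '[[[-0.4,0.9,0],[0,0,0]],[[-0.4,0.9,0],[0,0,0]],[[-0.4,0.9,0],[0,0,0]],[[-0.4,0.9,0],[0,0,0]],[[-0.2,0.9,0],[0,0,0]],[[0,0.9,0],[0,0,0]],[[0,0.9,0],[0,0,0]],[[0,0.9,0],[0,0,0]],[[0,0,0],[0,0,0]],[[0,0,0],[0,0,0]]]'
python3 - <<'E'
from h import *
for n in("top","scene"):
    c=snapshot(n)["color"][:,:,::-1]; cv2.imwrite(f"pics/{n}8.png",c)
a=cv2.imread("pics/scene8.png")[110:350,130:430]; b=cv2.imread("pics/top8.png")[110:300,145:400]
cv2.imwrite("pics/c8.png",np.vstack([cv2.resize(a,(400,300)),cv2.resize(b,(400,298))]))
E
```

```text
t: 40.65
tcp_pos: [445.0, -298.8, 229.0]
tool_rot: [[-0.993, 0.116, 0.002], [0.116, 0.993, -0.001], [-0.002, -0.0, -1.0]]
ft_force: [0.0, 0.7, -0.1]
finger_gap: 83.3
finger_force: 0.0
t: 41.65
tcp_pos: [399.9, -118.5, 227.2]
tool_rot: [[-0.993, 0.115, 0.0], [0.115, 0.993, 0.0], [-0.0, 0.0, -1.0]]
ft_force: [0.5, 0.4, 0.7]
finger_gap: 83.7
finger_force: 0.0
```

View pics/c8.png

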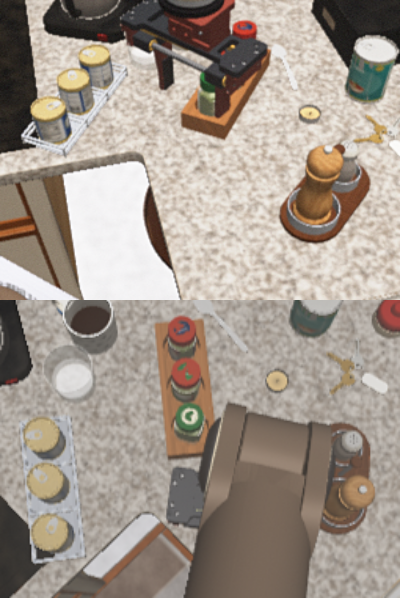

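All five things stand in their places: tins at the left, jars in the rack, and the mill in its ring (320,185). The glass is unmoved at (68,370), and the gripper is free.

```bash
python3 -c "
from rig import *;print(hand_in())"
```

```text
the job is handed in; nothing more can be done
None
```

The job is handed in at about 42 s: both jars are in the rack, both tins in the tray and the pepper mill in its ring, all upright, and the drinking glass was not touched.

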